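# Unlatch the keeper with the lemon

### The job

Open the clear keeper box that holds the lemon: turn the black latch knob on its lid a quarter turn clockwise (seen from above), then let go and move clear so that its spring lid can rise all the way open. Leave the keeper box with the onion latched.

Things in the scene. Friction and masses are not known exactly. Their poses are not given: they have to be found in the camera images.
- lemon_knob_grip (a point): Grip point of the black bar knob on the clear, green-rimmed fixed box (180x150x120 mm) that holds the lemon: on the knob's upright axis, 40 mm in from the lid's near edge. Bar 44 long x 14 thick x 34 high; the point is 13 mm under its top, 19 above the round collar (46 wide), 30 above the lid. Turns with the knob: x along the bar (white mark at -x, toward the robot when shut), z up.
- lemon_knob (a joint): Turn of the lemon box's latch knob: 0 to 0.15 rad at the start (shut), grows clockwise seen from above; quarter turn 1.57, stop 1.62. Turns easily (0.06 N m), stays where left. The cam under the lid frees it at about 1 rad. The white mark goes from a red dot to a green one.
- lemon_lid (a joint): Opening angle of the lemon box's clear lid (carries the knob), hinged along its far edge, 140 mm from the knob's axis: 0 shut, 1.25 fully open. Once unlatched a weak spring (1 to 2 N at the knob) raises it in about 4 s if nothing holds it down; it stays up.
- onion_knob (a joint): Turn of the latch knob on the other clear box, of the same make, which holds the onion: 0 to 0.15 rad (shut). It must stay shut.
Mind the look-alikes: they are no part of the job. Leave any pink look-alike of the part that bears lemon_knob_grip alone.

How it is judged:
By the outcome, as a careful person would: the job done as asked, in the order asked, and still so for the second after the job is handed in, with the robot touching nothing.
It also fails if it takes over 35 s, if anything falls off the work surface, if the arm or the gripper's body presses on something with over 40 N, if the wrist force passes 120 N, or if a joint passes its speed limit or range.

### The arm

A 6-joint arm with a two-finger parallel gripper is mounted at the origin on a cart in front of the work surface, level with it; the furniture and walls round the work are solid. World frame = base frame: x ahead of the robot, y to its left, z up, the work surface at z = 0. Lengths are in m, angles in rad, forces in N, time in s.
With the tool pointing down it reaches from about 0.3 to 0.775 m from the base axis. Payload 14.6 kg.
Tool frame: the origin (TCP) lies where the fingers leave the gripper's body, on its centre line; the fingertips stand 97 mm ahead of it and the grasp point (between the pads) lies 78 mm ahead of it; z points along the fingers, y is the line along which they close (so a half turn about z gives the same grasp; the last joint's range is limited). The gripper opens to 94 mm and grips with 3 to 60 N. Pads are 16 mm wide; open, the fingers measure 119 mm over their backs; the gripper's body (75 mm by 177 mm) begins 78 mm behind the grasp point.
Start: joints at [-1.236, 0.3, 1.521, -0, 1.321, -0.067], TCP at [0.215, -0.506, 0.303] pointing down, gripper open.
Joint ranges: [-3.03, 3.03], [-0.79, 2.21], [0.23, 2.52], [-1.04, 4.18], [0, 3.07], [-2.55, 2.55]. Speed limits (rad/s): [2.22, 2.22, 2.57, 3.14, 3.14, 3.14].

### API

Orientations are given as a rotation vector (axis times angle).
In Python, from workcell import ctrl, eyes gives the robot as it stands. The module is installed in compiled form; this text tells all that it offers.
- The arm moves only by the tool move_arm, never from a script. Its arguments are lists of equal length, an entry for each row: "linear": the shift along the world's x, y, z in mm, a list of three; "roll": the turn about the world's z in rad. A call has 1 to 12 rows; each row is the pose to reach, as a shift and turn from the pose commanded when the call began; what a row does not reach only later rows make up. A row lasts 1/8 s, in which the tool goes at most 62.5 mm and 10.7 degrees, less where a joint would pass 70% of its speed; a pose out of reach is approached as far as the arm can. A call with a gripper value outside its range is refused whole. "jaw" is the finger opening in mm, from 0 to 94, set as the call begins (left out, the last holds). The fingers move at their own pace and stop on an object; the grip force is fixed at half the most. Time passes only in rows, so rows that repeat a pose let the fingers close. It gives the time, the measured TCP pose, the force, the opening and the grip force at its end, in the units of the state.
- ctrl.get_state(): the state, without advancing time (a new reading comes with each control period).
- eyes.get_image(name): name is "scene" or "top"; returns a dict with "color" (420x560x3 uint8, blue, green, red), "camera_matrix" (3x3 intrinsics, pixels), "k1" (the pictures are not rectified: a ray, as slopes to the right and down, at radius r is drawn at 1 + k1 r^2 times it, then the intrinsics apply), "rvec" (rotation vector, rad) and "tvec" (3), from world to camera coordinates, as OpenCV has them. Camera axes: x right, y down, z forward; pixel columns grow to the right and rows downward; lengths in m; the calibration is good to about 2 mm. A picture is of the moment at which its call begins. There is no depth.
- ctrl.close_job(): hands the job in; it is judged then, once.
The state is a dict: "t": time; "joint_positions": joint angles; "joint_velocities": joint speeds; "joint_efforts": joint torques, N m; "position": TCP position; "tcp_rot": TCP orientation; "ft_force": force on the tool from outside, world axes, zero at the start; "moment": the same for the moment, N m; "finger_gap": finger opening in m; "grasp_force": force on a finger pad.
Only numpy, scipy, OpenCV 4.12 (cv2) and the standard library are available. Lean on these libraries where they do the work, as an engineer would, in place of code of your own. Each camera call takes 0.05 s, during which the arm holds its last target. There are 200 camera calls.

## Working session

There is one attempt and no reset: what is moved stays moved. The work goes in short steps, Python scripts to look and compute and a tool call to move; the robot and the scene stay as the last step left them, time stands still between calls to the robot, and variables do not carry over. Pictures are saved under pics/ and viewed, at most 10 in all, crops included, and the job is handed in when it is done.

Besides the shell and the picture viewer there is one more tool, called after "Emit:" by a JSON object that holds its "method" and its "body". move_arm: Moves the arm, as the interface text tells. Its arguments: {"type":"object","properties":{"linear":{"type":"array"},"roll":{"type":"array"},"jaw":{"type":"number"}},"required":["linear","roll"]}

```bash
mkdir -p pics
cat > h.py <<'E'
import numpy as np, cv2
from workcell import ctrl, eyes
def shot(n,f=None):
    im=eyes.get_image(n)
    if f: cv2.imwrite('pics/'+f,im['color'])
    return im
def ray(im,uv):
    K=np.array(im['camera_matrix']);k=im['k1']
    p=cv2.undistortPoints(np.array([[uv]],float),K,np.array([k,0,0,0.]))[0,0]
    R=cv2.Rodrigues(np.array(im['rvec'],float))[0];t=np.array(im['tvec'],float).ravel()
    return -R.T@t, R.T@np.array([p[0],p[1],1])
def plane(im,uv,z):
    c,d=ray(im,uv); return c+d*(z-c[2])/d[2]
def two(a,ua,b,ub):
    c,d=ray(a,ua);e,f=ray(b,ub)
    s=np.linalg.lstsq(np.c_[d,-f],e-c,rcond=None)[0]
    p,q=c+s[0]*d,e+s[1]*f
    return (p+q)/2,np.linalg.norm(p-q)
E
python3 - <<'E'
from h import *
a=shot('scene','s0.png');b=shot('top','t0.png')
for i in(a,b):print(ray(i,(280,210)),i['camera_matrix'],i['k1'])
print(ctrl.get_state())
E
```

```text
(array([-0.13357688, -0.95353652,  1.15184298]), array([ 0.4348335 ,  0.559456  , -0.70591688])) [[498.29128169   0.         277.98936519]
 [  0.         498.29128169 200.36976278]
 [  0.           0.           1.        ]] -0.10385503666736337
(array([ 0.09593299, -0.06822696,  1.48651234]), array([ 0.27959198, -0.03699011, -0.95940899])) [[509.24354033   0.         279.17763142]
 [  0.         509.24354033 210.87456526]
 [  0.           0.           1.        ]] -0.07051509105652706
{'t': 0.1, 'joint_positions': array([-1.23563595e+00,  3.00404237e-01,  1.52146900e+00,  1.06524053e-05,
        1.32067929e+00, -6.66297648e-02]), 'joint_velocities': array([ 1.32577062e-03,  3.09183737e-05, -1.20890713e-03,  9.99964608e-05,
       -1.51677803e-03, -6.46247795e-04]), 'joint_efforts': array([ 1.33249112e-03, -5.32642865e+01, -3.53285193e+01,  7.09897815e-02,
        2.35075696e-02, -4.98699228e-05]), 'position': array([ 0.2150322 , -0.50609624,  0.30217037]), 'tcp_rot': array([-3.07747744e+00, -6.26699596e-01,  1.85712909e-04]), 'ft_force': array([ 1.27333437,  0.83137064, -0.06756488]), 'moment': array([-0.01782382, -0.01306403,  0.01549208]), 'grasp_force': 0.0, 'finger_gap': 0.09399986321400428}
```

View pics/s0.png

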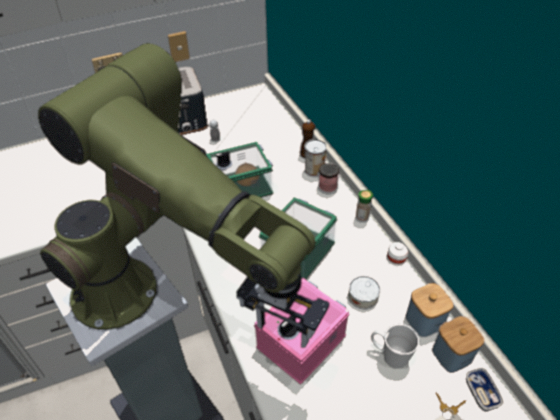

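View pics/t0.png

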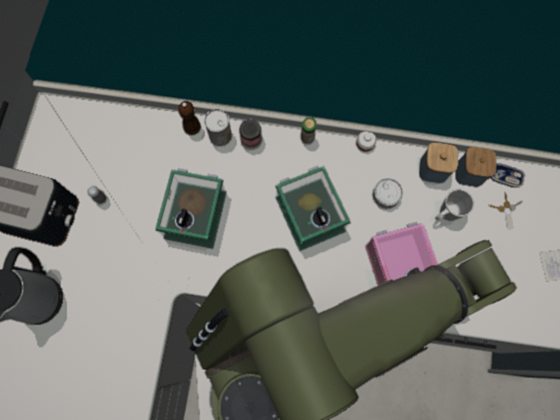

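The top view shows three candidates: a green-rimmed box with a brown item (knob ~(185,217)), a green-rimmed box with a yellow item (knob ~(320,216)), and the pink look-alike (~(402,255)). The middle box looks like the lemon's, so I'll check it in a close crop.

Run:
```python
from h import *
t=cv2.imread('pics/t0.png')
c=np.hstack([t[160:250,268:358],t[160:250,146:236]])
cv2.imwrite('pics/c0.png',cv2.resize(c,None,fx=4.4,fy=4.4,interpolation=cv2.INTER_CUBIC))
```

```text
(no output)
```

View pics/c0.png

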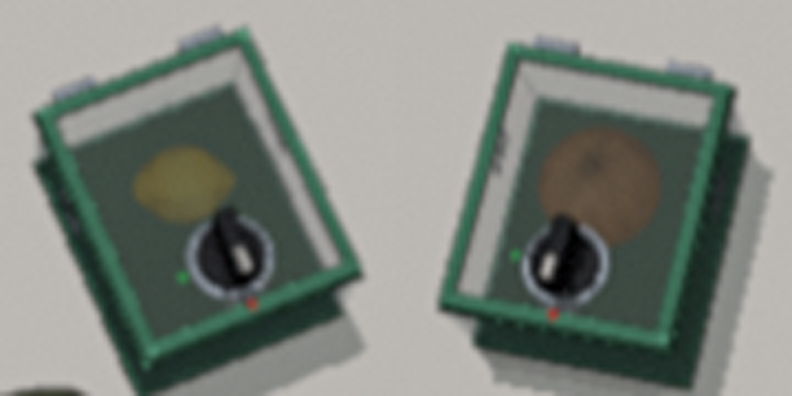

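Run:
```python
from h import *
im=shot('top')
f=lambda x,y:(268+(x+.5)/4.4-.5,160+(y+.5)/4.4-.5)
for z in(.12,.13):
    P=[plane(im,f(*p),z)[:2] for p in[(40,115),(243,32),(358,272),(150,358)]]
    print(z,np.round(P,4).tolist(),[round(float(np.linalg.norm(P[i]-P[i-1])),4) for i in range(4)])
    n=(P[2]+P[3]-P[0]-P[1]);n/=np.linalg.norm(n);print('near dir',n,'ang',np.arctan2(*(-n)[::-1]))
    print('knob by geom',(P[2]+P[3])/2-n*.04)
print('collar',plane(im,f(231,257),.131),'reds',plane(im,f(252,303),.12),plane(im,f(182,277),.12))
print('white',plane(im,f(236,250),.163),plane(im,f(246,274),.163),'far end',plane(im,f(225,212),.163))
```

```text
0.12 [[0.5664, -0.1196], [0.609, -0.2575], [0.4403, -0.3082], [0.3994, -0.1704]] [0.1746, 0.1444, 0.1762, 0.1437]
near dir [-0.95720435 -0.28941292] ang 0.29361345594280425
knob by geom [ 0.45815037 -0.22771352]
0.13 [[0.563, -0.1192], [0.6053, -0.2561], [0.4378, -0.3064], [0.3972, -0.1697]] [0.1733, 0.1433, 0.1749, 0.1426]
near dir [-0.95720435 -0.28941292] ang 0.29361345594280447
knob by geom [ 0.45577989 -0.2264617 ]
collar [ 0.45591953 -0.22815234  0.131     ] reds [ 0.42759948 -0.23863542  0.12      ] [ 0.44922753 -0.19692221  0.12      ]
white [ 0.45150677 -0.22802288  0.163     ] [ 0.43571407 -0.23208633  0.163     ] far end [ 0.47638324 -0.2245104   0.163     ]
```

The crop shows that the middle box (left half) holds the lemon: knob at about (320,218), white mark by the red dot. The other green box holds the onion. Next: hover above the lemon knob.

Emit:
{"method": "move_arm", "body": {"linear": [[60, 70, 0], [120, 139, 0], [180, 208, 0], [242, 278, 0], [242, 278, 0], [242, 278, 0], [242, 278, 0], [242, 278, 0], [242, 278, 0], [242, 278, 0]], "roll": [-0.05, -0.1, -0.15, -0.21, -0.21, -0.21, -0.21, -0.21, -0.21, -0.21], "jaw": 60}}

```text
t: 1.4
position: [0.4566, -0.229, 0.3027]
tcp_rot: [3.127, 0.298, 0.0]
ft_force: [-0.2, 0.0, 0.3]
finger_gap: 0.0598
grasp_force: 0.0
```

Run:
```python
from h import *
a=shot('scene');b=shot('top')
s=ctrl.get_state();print(s['joint_positions'],s['position'],s['ft_force'])
A=cv2.resize(a['color'][130:330,200:400],(600,600),interpolation=cv2.INTER_CUBIC)
cv2.imwrite('pics/s1.png',A);cv2.imwrite('pics/t1.png',b['color'])
```

```text
[-5.36003344e-01  2.12519193e-01  1.63051914e+00 -1.73493348e-05
  1.29848046e+00  8.44099895e-01] [ 0.45674275 -0.22874288  0.30269899] [0.88425128 0.34127776 0.32788618]
```

View pics/s1.png

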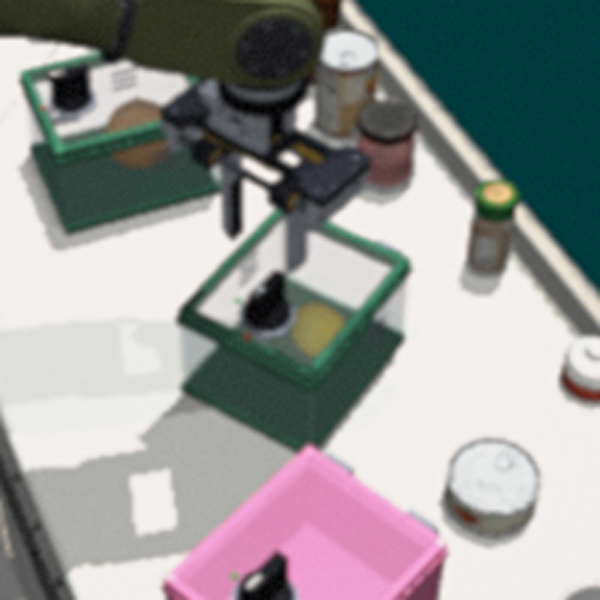

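The scene view shows the open fingers over the lemon box, whose knob is at about pixel (289,232). I'll triangulate to check the height.

Run:
```python
from h import *
a=shot('scene');f=lambda x,y:(200+(x+.5)/3-.5,130+(y+.5)/3-.5)
b=shot('top')
g=lambda x,y:(268+(x+.5)/4.4-.5,160+(y+.5)/4.4-.5)
print('collar',two(a,f(268,319),b,g(231,257)))
for u,v in[((179,318),(150,358)),((410,265),(243,32)),((312,378),(358,272))]: print(two(a,f(*u),b,g(*v)))
pts=np.array([[.457,-.228,.131],[.457,-.228,.163],[.435,-.232,.163],[.4776,-.224,.163]])
p=cv2.projectPoints(pts,np.array(a['rvec'],float),np.array(a['tvec'],float),np.array(a['camera_matrix']),np.array([a['k1'],0,0,0.]))[0][:,0]
print((p-[200,130]+.5)*3-.5)
```

```text
collar (array([ 0.45931497, -0.22968284,  0.11690711]), np.float64(0.000713688746106458))
(array([ 0.40050407, -0.1707663 ,  0.10987324]), np.float64(0.0024302307465630603))
(array([ 0.6126899 , -0.25886843,  0.11115365]), np.float64(0.0006476932246935974))
(array([ 0.44262123, -0.30935261,  0.11664949]), np.float64(0.0030737222139559438))
[[265.22226219 308.74230498]
 [265.08753238 284.94272331]
 [249.04082274 298.72162762]
 [279.68156378 272.10078798]]
```

Emit:
{"method": "move_arm", "body": {"linear": [[2, 0, -25], [2, 0, -45], [2, 0, -60], [2, 0, -68], [2, 0, -73], [2, 0, -73]], "roll": [0, 0, 0, 0, 0, 0]}}

```text
t: 2.35
position: [0.4591, -0.2282, 0.2298]
tcp_rot: [3.127, 0.301, 0.0]
ft_force: [0.6, -0.4, -0.9]
finger_gap: 0.0599
grasp_force: 0.0
```

Emit:
{"method": "move_arm", "body": {"linear": [[0, 0, 0], [0, 0, 0], [0, 0, 0], [0, 0, 0], [0, 0, 0], [0, 0, 0]], "roll": [0, 0, 0, 0, 0, 0], "jaw": 5}}

```text
t: 3.1
position: [0.4593, -0.2295, 0.2299]
tcp_rot: [3.124, 0.3, 0.002]
ft_force: [1.7, -13.0, -4.1]
finger_gap: 0.0137
grasp_force: 29.9
```

The gap reads 14 mm, so the bar is held. I'll shift 2 mm toward -y to relieve the side load, and turn clockwise.

Emit:
{"method": "move_arm", "body": {"linear": [[0, -2, 0], [0, -2, 0], [0, -2, 0], [0, -2, 0], [0, -2, 0], [0, -2, 0], [0, -2, 0], [0, -2, 0], [0, -2, 0], [0, -2, 0], [0, -2, 0], [0, -2, 0]], "roll": [-0.05, -0.2, -0.35, -0.5, -0.65, -0.8, -0.95, -1.1, -1.25, -1.38, -1.48, -1.48]}}

```text
t: 4.6
position: [0.4587, -0.2312, 0.2299]
tcp_rot: [2.509, -1.887, 0.001]
ft_force: [-3.9, -8.6, 2.0]
finger_gap: 0.0137
grasp_force: 30.0
```

Run:
```python
from h import *
s=ctrl.get_state();print(s['joint_positions'],s['tcp_rot'],s['ft_force'],s['moment'],s['finger_gap'])
v=s['tcp_rot'];R=cv2.Rodrigues(v)[0];print(np.arctan2(R[1,0],R[0,0]))
```

```text
[-0.53733264  0.29344105  1.70791644 -0.00246192  1.13960007  2.32440762] [ 2.50880302e+00 -1.88731888e+00  1.37006329e-03] [-3.88463089 -8.64180471  2.01945754] [-1.60671656  0.9316162  -0.00693357] 0.013747835902964146
-1.28991447209654
```

Turned to about 1.58 rad without reaching the stop. Now I'll release and move up and away.

Emit:
{"method": "move_arm", "body": {"linear": [[0, 0, 0], [0, 0, 0], [0, 0, 30], [-10, 0, 85], [-30, -20, 145], [-60, -60, 180], [-90, -110, 190], [-120, -160, 190], [-150, -210, 190], [-180, -250, 190], [-180, -250, 190], [-180, -250, 190]], "roll": [0, 0, 0, 0, 0, 0, 0.1, 0.25, 0.4, 0.5, 0.5, 0.5], "jaw": 70}}

```text
t: 6.1
position: [0.2794, -0.4798, 0.4195]
tcp_rot: [-2.9, 1.207, 0.0]
ft_force: [-0.2, -0.8, 0.4]
finger_gap: 0.07
grasp_force: 0.0
```

Emit:
{"method": "move_arm", "body": {"linear": [[0, 0, 0], [0, 0, 0], [0, 0, 0], [0, 0, 0], [0, 0, 0], [0, 0, 0], [0, 0, 0], [0, 0, 0], [0, 0, 0], [0, 0, 0], [0, 0, 0], [0, 0, 0]], "roll": [0, 0, 0, 0, 0, 0, 0, 0, 0, 0, 0, 0]}}

```text
t: 7.6
position: [0.2791, -0.4802, 0.4196]
tcp_rot: [-2.901, 1.206, -0.0]
ft_force: [0.6, -1.0, -0.4]
finger_gap: 0.0699
grasp_force: 0.0
```

Emit:
{"method": "move_arm", "body": {"linear": [[0, 0, 0], [0, 0, 0], [0, 0, 0], [0, 0, 0], [0, 0, 0], [0, 0, 0], [0, 0, 0], [0, 0, 0], [0, 0, 0], [0, 0, 0], [0, 0, 0], [0, 0, 0]], "roll": [0, 0, 0, 0, 0, 0, 0, 0, 0, 0, 0, 0]}}

```text
t: 9.1
position: [0.2791, -0.4802, 0.4196]
tcp_rot: [-2.901, 1.206, -0.0]
ft_force: [-0.3, -0.5, -0.3]
finger_gap: 0.0699
grasp_force: 0.0
```

Emit:
{"method": "move_arm", "body": {"linear": [[0, 0, 0], [0, 0, 0], [0, 0, 0], [0, 0, 0], [0, 0, 0], [0, 0, 0], [0, 0, 0], [0, 0, 0], [0, 0, 0], [0, 0, 0], [0, 0, 0], [0, 0, 0]], "roll": [0, 0, 0, 0, 0, 0, 0, 0, 0, 0, 0, 0]}}

```text
t: 10.6
position: [0.2791, -0.4802, 0.4196]
tcp_rot: [-2.901, 1.206, 0.0]
ft_force: [0.4, -0.5, 0.3]
finger_gap: 0.0702
grasp_force: 0.0
```

Run:
```python
from h import *
shot('top','t2.png')
a=shot('scene')['color'];cv2.imwrite('pics/s2.png',a)
```

```text
(no output)
```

View pics/t2.png

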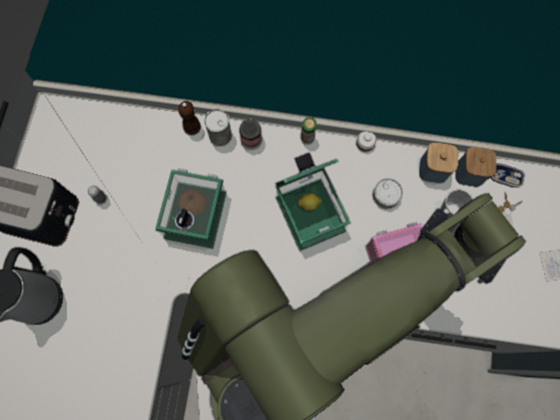

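View pics/s2.png

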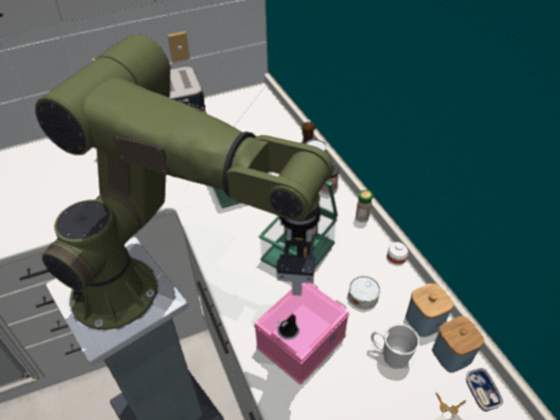

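The lemon box's lid stands up at its hinge (top view, about (305,170)). The onion box is shut, and the arm is clear. I'll wait a moment, then confirm the lid has stopped moving.

Emit:
{"method": "move_arm", "body": {"linear": [[0, 0, 0], [0, 0, 0], [0, 0, 0], [0, 0, 0], [0, 0, 0], [0, 0, 0], [0, 0, 0], [0, 0, 0], [0, 0, 0], [0, 0, 0], [0, 0, 0], [0, 0, 0]], "roll": [0, 0, 0, 0, 0, 0, 0, 0, 0, 0, 0, 0]}}

```text
t: 12.2
position: [0.2791, -0.4802, 0.4196]
tcp_rot: [-2.901, 1.206, 0.0]
ft_force: [-0.3, -0.8, -0.1]
finger_gap: 0.07
grasp_force: 0.0
```

Run:
```python
from h import *
p=cv2.imread('pics/t2.png');q=shot('top')
c=q['color'];d=cv2.absdiff(p,c).max(2);print(d[130:250,270:360].max(),d.max())
# lid top edge ends (top view) vs expected for 1.25 rad
n=np.array([.957,.289,0]);h=np.array([.459,-.229,0])+.14*n;s=np.array([-.289,.957,0])
P=lambda th:[h-.18*np.cos(th)*n+k*.075*s+[0,0,.117+.18*np.sin(th)] for k in(-1,1)]
for th in(.9,1.1,1.25):print(th,cv2.projectPoints(np.array(P(th)),np.array(q['rvec'],float),np.array(q['tvec'],float),np.array(q['camera_matrix']),np.array([q['k1'],0,0,0.]))[0][:,0].round())
cv2.imwrite('pics/c3.png',cv2.resize(c[140:260,270:360],None,fx=5,fy=5,interpolation=cv2.INTER_CUBIC))
```

```text
28 28
0.9 [[346. 183.]
 [293. 205.]]
1.1 [[342. 170.]
 [288. 192.]]
1.25 [[339. 160.]
 [284. 182.]]
```

View pics/c3.png

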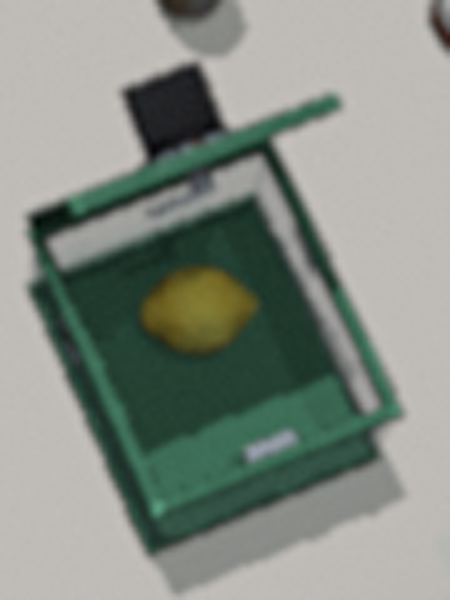

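The crop shows the lid edge ends at about (337,160) and (285,182), matching 1.25 rad, and the lid is still. Handing in.

```bash
python3 -c "
from workcell import ctrl
print(ctrl.close_job())"
```

```text
the job is handed in; nothing more can be done
None
```

The lemon box's knob is turned a quarter turn (about 1.58 rad) and its lid is fully open and still; the onion box is untouched and shut, the arm is clear, and the job was handed in at about 12 s.

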